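Pour lip-balm tubes from an organiser bin into a grooved tray

ROBOT

A 7-joint arm with a two-finger parallel gripper is mounted at the origin on the work surface. World frame = base frame: x ahead of the robot, y to its left, z up, the work surface at z = 0. Lengths are in m, angles in degrees, forces in N, time in s.
With the tool pointing down it reaches from about 0.425 to 0.875 m from the base axis. Payload 4.7 kg.
Tool frame: the origin (TCP) lies at the very end of the fingers, on their centre line; the grasp point (between the pads) lies 19 mm behind it; z points along the fingers, y is the line along which they close (so a half turn about z gives the same grasp; the last joint's range is limited). The gripper opens to 87 mm and grips with 3 to 60 N. Pads are 19 mm wide; open, the fingers measure 117 mm over their backs; the gripper's body (75 mm by 190 mm) begins 51 mm behind the grasp point.
Start: joints at [73.172, 18.392, -4.016, 83.108, 1.295, 78.541, -3.26], TCP at [0.197, -0.619, 0.223] pointing down, gripper open.
Joint ranges: [-163.93, 163.93], [-17.29, 119.83], [-79.2, 71.16], [3.27, 140.29], [-89.18, 269.18], [5.43, 117.66], [-154.24, 154.24]. Speed limits (degrees/s): [147.25, 147.25, 180, 180, 180, 180, 180].

INTERFACE

Orientations are given as [roll, pitch, yaw] about the fixed x, y, z axes, in that order (R = Rz(yaw) Ry(pitch) Rx(roll)).
In Python, from cell import telemetry, cams, env gives the robot as it stands.
- The arm moves only by the tool arm_command, never from a script. Its argument "series" is text: rows parted by semicolons, each of 5 numbers parted by spaces: the shift along the tool's x, y, z in mm, then the turn about the tool's z in rad, then the closure in counts, from 0 (fully open) to 255 (shut). A call has 1 to 20 rows; each row shifts and turns the commanded pose from where the row before left it, along the tool's axes as they then stand; what a row does not reach is not made up. A row lasts 1/12 s, in which the tool goes at most 41.7 mm and 7.16 degrees, less where a joint would pass 70% of its speed; a pose out of reach is approached as far as the arm can. A call is refused whole if a number of a shift passes 41.7 or a number of a turn 0.125, either way. A call with a gripper value outside its range is refused whole. The fingers move at their own pace and stop on an object; "squeeze" is the grip in N (left out, the last holds). Time passes only in rows, so rows that do not move let the fingers close. It gives the time, the measured TCP pose, the force, the opening and the grip force at its end, in the units of the state.
- telemetry.get_obs(): the state, without advancing time (a new reading comes with each control period).
- cams.read_camera(name): name is "scene" or "side" or "wrist"; returns the picture (400x640x3 uint8, blue, green, red); there is no depth.
- cams.calibration(name): a dict with "K" (3x3 intrinsics, pixels), "dist" ([k1, k2, p1, p2, k3] as OpenCV has them; the pictures are not rectified), "origin" and "rotation" of the camera in the world; the wrist camera has in their place "hand_eye" (4x4, takes a point from camera to tool coordinates, whose origin is the TCP and whose axes are the flange's). Camera axes: x right, y down, z forward; pixel columns grow to the right and rows downward; lengths in m; the calibration is good to about 2 mm. A picture is of the moment at which its call begins: read the wrist's pose just before it. calibration takes no time and is no camera call.
- env.sign_off(): hands the job in; it is judged then, once.
The state is a dict: "time_s": time; "qpos": joint angles; "joint_velocities": joint speeds; "effort": joint torques, N m; "tool_pos": TCP position; "tool_rot": TCP orientation; "force": force on the tool from outside, world axes, zero at the start; "wrist_torque": the same for the moment, N m; "grip_width": finger opening in m; "grasp_force": force on a finger pad.
Only numpy, scipy, OpenCV 4.12 (cv2) and the standard library are available. Lean on these libraries where they do the work, as an engineer would, in place of code of your own. Each camera call takes 0.05 s, during which the arm holds its last target. There are 200 camera calls.

TASK

Lift the bin that holds the three white lip-balm tubes straight out of the organiser, keeping it level until it is clear, and set it down on the open table with the tubes still in it. Let go, take a new grip on it, and tip it over the grooved tray so that all three tubes roll out and settle down in its grooves, one to a groove and lying along them. Finish with the empty bin standing upright on the table; leave the other two bins in the organiser and do not disturb the other things.

Things in the scene. Friction and masses are not known exactly. Their poses are not given: they have to be found in the camera images.
- organiser: fixed plywood frame, 91 (x) x 211 (y) mm; three open cells in a row along y (centres y = -69, 0, 69 mm), each 83 x 65 mm inside: a bin has 1.5 mm of play all round, its axes parallel to the frame's. Floor 5 mm thick; walls reach 41 mm above the table (level with the bins' rims), the -x wall only 20 mm. Origin: centre of its underside, z up
- tube_bin: scoop bin of thin aluminium, 80 (x) x 62 (y) x 36 mm, walls and floor 2.5 mm; the one with the tubes, in any cell, on the frame's floor. Origin: centre of its underside, z up. About 160 g empty (+-25 %). Flat floor from x = -13 to the back wall at x = 37.5; towards -x a 25 degree ramp climbs to the pouring lip. A bar spans the mouth along y. The outer side walls (62 mm apart) are plain and good to hold for tipping
- tube_bin_bar (a point): centre of the tube bin's bar, a round wooden sleeve 12 mm in diameter, 52 mm long along the bin's y, at x = 6, z = 56 mm in the bin's frame, close above its centre of mass, on two ears (16 mm wide, top at z = 63) flush with the side walls. It turns freely on its axle: the bin hangs level from it like a bucket and cannot be tipped by it. Free space below it: 37 mm down to the tubes
- tube_bin_lip (a point): middle of the top edge of the tube bin's pouring lip, at x = -40, z = 12 mm in the bin's frame, the full width of the bin. The tubes roll out over it when the bin's -x end is tipped down by more than about 30 degrees, quickly one after another, so keep it low over the tray; a tube left lying on top of two others has not settled and must still be brought down into a groove
- tube1: white plastic lip-balm tube, a round rod 16 mm in diameter and 54 mm long, about 18 g; origin at its centre, x along its axis. At the start the three lie side by side across the tube bin, axes along the bin's y, each 8 mm of radius above the bin's floor
- tube2: as tube1
- tube3: as tube1
- tray: fixed steel tray, 118 (x) x 82 (y) mm, origin at the centre of its underside, z up. Six parallel grooves along its y, at x = -45, -27, -9, 9, 27, 45 mm, 74 mm long, parted by ridges 5 mm high; the groove floor is 6 mm above the table, so a settled tube's centre is 14 mm above it. End walls at +-x reach 26 mm above the table, side walls at +-y 22 mm
- tin_bin: scoop bin of thin aluminium, 80 (x) x 62 (y) x 36 mm, walls and floor 2.5 mm; same bin with its own bar, holding four small flat steel tins; not to be moved
- jar_bin: scoop bin of thin aluminium, 80 (x) x 62 (y) x 36 mm, walls and floor 2.5 mm; same bin with its own bar, holding three small amber pots; not to be moved
- bottle_a: amber bottle, 40 mm across, 95 mm tall; origin under its centre; bystander
- bottle_b: amber bottle, 50 mm across, 120 mm tall; origin under its centre; bystander
- soap_a: white soap bar 60 x 85 x 26 mm; origin under its centre; bystander
- soap_b: white soap bar 60 x 85 x 26 mm; origin under its centre; bystander
- pitcher: steel pouring mug, 100 mm across, 120 mm tall, with a handle; origin under its centre; bystander
- wax_jar: glass jar, 68 mm across, 70 mm tall; origin under its centre; bystander
- spatula: flat spatula lying along its x, about 300 mm, with a wooden handle and a metal blade; bystander
Mind the look-alikes: they are no part of the job. Leave any red or turquoise look-alike of the tray alone.

How it is judged:
By the outcome, as a careful person would: the job done as asked, in the order asked, and still so for the second after the job is handed in, with the robot touching nothing.
It also fails if it takes over 72 s, if anything falls off the work surface, if the arm or the gripper's body presses on something with over 40 N, if the wrist force passes 120 N, or if a joint passes its speed limit or range.

## Working session

There is one attempt and no reset: what is moved stays moved. The work goes in short steps, Python scripts to look and compute and a tool call to move; the robot and the scene stay as the last step left them, time stands still between calls to the robot, and variables do not carry over. Pictures are saved under pics/ and viewed, at most 10 in all, crops included, and the job is handed in when it is done.

Besides the shell and the picture viewer there is one more tool, called in YAML: its name, and indented under it one key for each argument. arm_command: Moves the arm, as the interface text tells. Its arguments: {"type":"object","properties":{"series":{"type":"string"},"squeeze":{"type":"number"}},"required":["series"]}

```bash
ls; mkdir -p pics
python3 - <<'E'
from cell import telemetry, cams
import cv2
print(telemetry.get_obs())
for n in ("scene","side"):
    cv2.imwrite(f"pics/{n}0.png",cams.read_camera(n)); print(n,cams.calibration(n))
print(cams.calibration("wrist"))
E
```

```text
pics
{'time_s': 0.0, 'qpos': array([73.17207354, 18.43959314, -4.01728578, 83.17591158,  1.29479473,
       78.53900029, -3.25919415]), 'joint_velocities': array([ 0.04977789,  0.10504894,  0.00989182,  0.04358272,  0.0597974 ,
       -0.09961636, -0.10895697]), 'effort': array([-3.15005782e-04, -4.91291749e+01, -4.03981721e-01, -3.12528169e+01,
       -6.39115996e-02,  4.35171963e-02,  1.92136604e-04]), 'tool_pos': array([ 0.1967313 , -0.61893394,  0.22144684]), 'tool_rot': array([-1.79890734e+02,  4.94981662e-03,  1.76401328e+01]), 'force': array([0.39166828, 0.05380449, 0.11489629]), 'wrist_torque': array([-0.014212  ,  0.03034734, -0.0281796 ]), 'grasp_force': 0.0, 'grip_width': 0.08692735065020092}
scene {'K': array([[376.41132981,   0.        , 318.77104005],
       [  0.        , 376.41132981, 203.7612898 ],
       [  0.        ,   0.        ,   1.        ]]), 'dist': array([0.02321028, 0.        , 0.        , 0.        , 0.        ]), 'origin': array([ 1.06925323, -0.0025411 ,  0.90122485]), 'rotation': array([-147.53459867,   -0.78785309,   93.02085799])}
side {'K': array([[
[... 246 characters left out ...]
0.18403678, 0.82228252, 1.17044938]), 'rotation': array([-141.03351444,    0.95358096, -158.6641074 ])}
{'K': array([[287.23304079,   0.        , 320.60364936],
       [  0.        , 287.23304079, 197.58248736],
       [  0.        ,   0.        ,   1.        ]]), 'dist': array([-0.05012736,  0.        ,  0.        ,  0.        ,  0.        ]), 'hand_eye': array([[ 3.36752983e-04, -9.57025081e-01, -2.90004966e-01,
         7.81988535e-02],
       [ 9.99999920e-01,  3.84426123e-04, -1.07420525e-04,
        -4.25659181e-05],
       [ 2.14289621e-04, -2.90004907e-01,  9.57025135e-01,
        -1.62037150e-01],
       [ 0.00000000e+00,  0.00000000e+00,  0.00000000e+00,
         1.00000000e+00]])}
```

View pics/scene0.png

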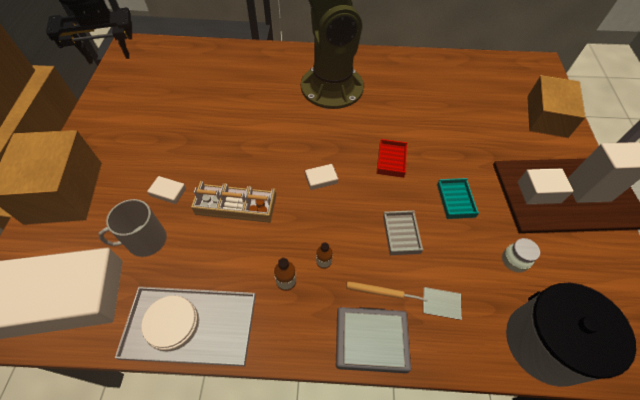

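View pics/side0.png

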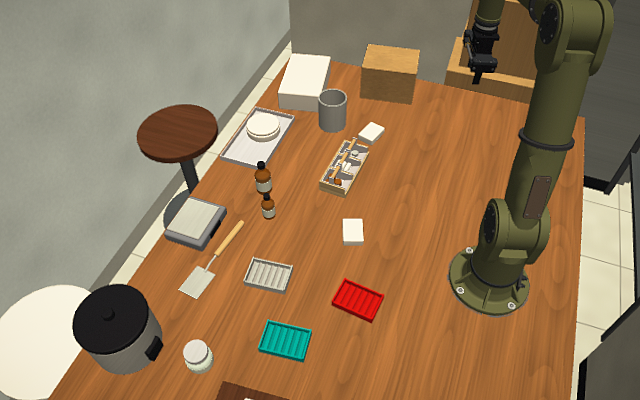

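The scene view shows the organiser at about (233,202), the grey tray at (403,232), and the red and turquoise look-alikes at (392,158) and (458,198). The soap is at (321,176) and the bottles at (285,273) and (324,256). The side view agrees: organiser (345,165), grey tray (268,275). Next I'll zoom in on the organiser and get rough positions.

```bash
cat > h.py <<'E'
import numpy as np, cv2
from scipy.spatial.transform import Rotation as R
from cell import telemetry, cams
def cam(n, obs=None):
    c=cams.calibration(n)
    if n=="wrist":
        o=obs or telemetry.get_obs(); Rt=R.from_euler('xyz',o["tool_rot"],degrees=True).as_matrix(); H=c["hand_eye"]
        return c["K"],c["dist"],Rt@H[:3,3]+o["tool_pos"],Rt@H[:3,:3]
    return c["K"],c["dist"],c["origin"],R.from_euler('xyz',c["rotation"],degrees=True).as_matrix()
def cast(C,px,z):
    K,d,o,Rm=C; u=cv2.undistortPoints(np.array(px,float).reshape(-1,1,2),K,d).reshape(-1,2)
    v=np.c_[u,np.ones(len(u))]@Rm.T; return o+v*((z-o[2])/v[:,2])[:,None]
def proj(C,P):
    K,d,o,Rm=C; rv=cv2.Rodrigues(Rm.T)[0]; return cv2.projectPoints(np.array(P,float).reshape(-1,1,3),rv,-Rm.T@o,K,d)[0].reshape(-1,2)
E
python3 - <<'E'
from h import *
S=cam("scene");D=cam("side")
for n,p,z in [("org",(233,202),.04),("tray",(403,232),.02),("soap",(321,176),.026),("botA",(325,266),0),("botB",(285,287),0),("red",(392,158),.02),("turq",(458,198),.02),("soap2",(166,188),.026),("pitcher",(142,245),0),("spat",(355,288),.01),("scale",(340,315),0.03),("traybig",(250,292),0.01)]:
    print(n,cast(S,p,z).round(3))
for n,p,z in [("org",(345,165),.04),("tray",(268,275),.02)]: print(n,cast(D,p,z).round(3))
a=cv2.resize(cv2.imread("pics/scene0.png")[175:230,180:290],None,fx=7,fy=5.4,interpolation=cv2.INTER_CUBIC)
b=cv2.resize(cv2.imread("pics/side0.png")[125:205,305:385],(400,300),interpolation=cv2.INTER_CUBIC)
t=cv2.resize(cv2.imread("pics/scene0.png")[200:262,370:430],(370,300),interpolation=cv2.INTER_CUBIC)
cv2.imwrite("pics/crop.png",np.vstack([a[:, :770],np.hstack([b,t])]))
g=cv2.imread("pics/scene0.png").astype(int);
# gray tray mask
for n,C,(x0,y0,x1,y1),z in [("scene",S,(375,200,432,262),.024),("side",D,(235,250,300,300),.024)]:
    h=cv2.cvtColor(cv2.imread(f"pics/{n}0.png"),cv2.COLOR_BGR2HSV)[y0:y1,x0:x1]
    m=((h[...,1]<70)&(h[...,2]>60)).astype(np.uint8); c=max(cv2.findContours(m,0,2)[0],key=cv2.contourArea)
    q=cv2.convexHull(c).reshape(-1,2)+[x0,y0]; P=cast(C,q,z)[:,:2]
    print(n,cv2.minAreaRect((P*1000).astype(np.float32)))
E
```

```text
org [[ 0.53  -0.252  0.04 ]]
tray [[0.584 0.208 0.02 ]]
soap [[ 0.417 -0.018  0.026]]
botA [[0.684 0.006 0.   ]]
botB [[ 0.746 -0.091  0.   ]]
red [[0.332 0.192 0.02 ]]
turq [[0.465 0.37  0.02 ]]
soap2 [[ 0.487 -0.45   0.026]]
pitcher [[ 0.652 -0.476  0.   ]]
spat [[0.742 0.082 0.01 ]]
scale [[0.816 0.045 0.03 ]]
traybig [[ 0.767 -0.174  0.01 ]]
org [[ 0.511 -0.247  0.04 ]]
tray [[0.578 0.211 0.02 ]]
scene ((582.530029296875, 204.372314453125), (123.76624298095703, 82.82474517822266), 7.147007465362549)
side ((577.4385986328125, 211.77186584472656), (122.7392578125, 92.38714599609375), 6.919963359832764)
```

View pics/crop.png

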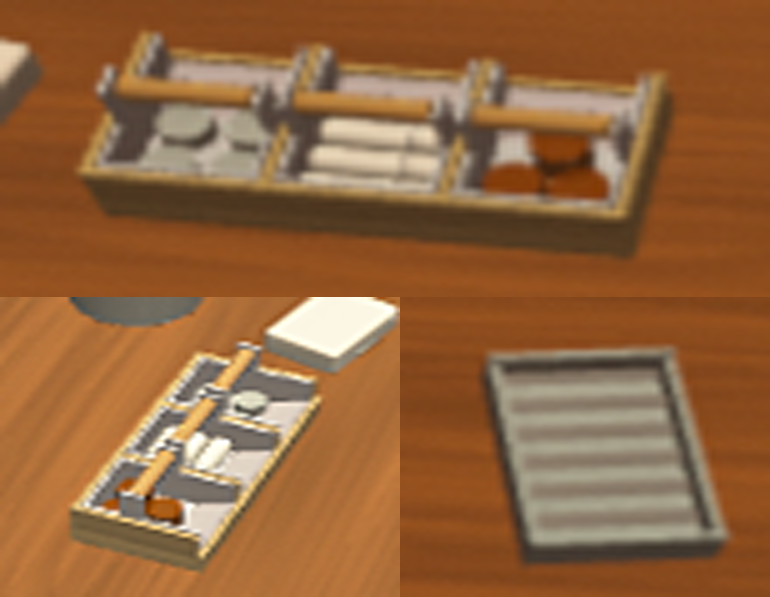

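The tubes are in the middle bin. The organiser and tray both lie nearly along world x/y, and the ramp side faces the robot. Next: the organiser's yaw and the first approach.

```bash
cat >> h.py <<'E'
def goto(target,yaw=None,o=None):
    """shift in tool axes (mm) to target for the present orientation, turn in rad about tool z"""
    o=o or telemetry.get_obs(); Rt=R.from_euler('xyz',o["tool_rot"],degrees=True).as_matrix()
    print("tool mm",(Rt.T@(np.array(target)-o["tool_pos"])*1000).round(1), "" if yaw is None else "turn rad %.3f"%-np.radians((yaw-o["tool_rot"][2]+180)%360-180))
E
python3 - <<'E'
from h import *
S=cam("scene")
f=lambda x,y:(180+x/7,175+y/5.4)
P=cast(S,[f(85,172),f(628,212),f(148,45),f(655,82)],.041); print(P.round(3))
for a,b in((0,1),(2,3)): d=P[b]-P[a]; print(np.degrees(np.arctan2(-d[0],d[1])),np.linalg.norm(d))
print(P.mean(0)); goto([0.515,-0.25,0.22],65)
E
```

```text
[[ 0.553 -0.357  0.041]
 [ 0.563 -0.148  0.041]
 [ 0.475 -0.35   0.041]
 [ 0.485 -0.147  0.041]]
-2.8511122976185876 0.20938413874481357
-2.9375096592885983 0.20362227334156557
[ 0.51894709 -0.25040543  0.041     ]
tool mm [ 415.1 -255.2    2. ] turn rad -0.827
```

arm_command:
  series: "29.6 -18.2 0 0 0;29.6 -18.2 0 0 0;29.6 -18.2 0 0 0;29.6 -18.2 0 0 0;29.6 -18.2 0 0 0;29.6 -18.2 0 0 0;29.6 -18.2 0 0 0;29.6 -18.2 0 0 0;29.6 -18.2 0 0 0;29.6 -18.2 0 0 0;29.6 -18.2 0 0 0;29.6 -18.2 0 0 0;29.6 -18.2 0 0 0;29.6 -18.2 0 0 0"

```text
time_s: 1.27
tool_pos: [0.5152, -0.2496, 0.2222]
tool_rot: [-180.0, 0.0, 17.6]
force: [-0.3, -0.8, -0.2]
grip_width: 0.0871
grasp_force: 0.0
```

arm_command:
  series: "0 0 0 -0.121 140;0 0 0 -0.121 140;0 0 0 -0.121 140;0 0 0 -0.121 140;0 0 0 -0.121 140;0 0 0 -0.121 140;0 0 0 -0.121 140;0 0 0 -0.121 140;0 0 0 -0.121 140;0 0 0 -0.121 140;0 0 0 0 140;0 0 0 0 140"

```text
time_s: 2.27
tool_pos: [0.5144, -0.2511, 0.2222]
tool_rot: [-180.0, -0.0, 86.8]
force: [-0.3, 0.4, 0.0]
grip_width: 0.0395
grasp_force: 0.0
```

Run:
```python
from h import *
o=telemetry.get_obs(); im=cams.read_camera("wrist"); cv2.imwrite("pics/w1.png",im)
print(o["time_s"],o["tool_pos"],o["tool_rot"],o["grip_width"],o["qpos"].round(1))
```

```text
2.2667 [ 0.51435534 -0.25110562  0.22215351] [-1.79962713e+02 -1.54599496e-02  8.67602617e+01] 0.039514807480294484 [ 48.9  10.9 -29.   93.7   5.4  76.9  15.9]
```

View pics/w1.png

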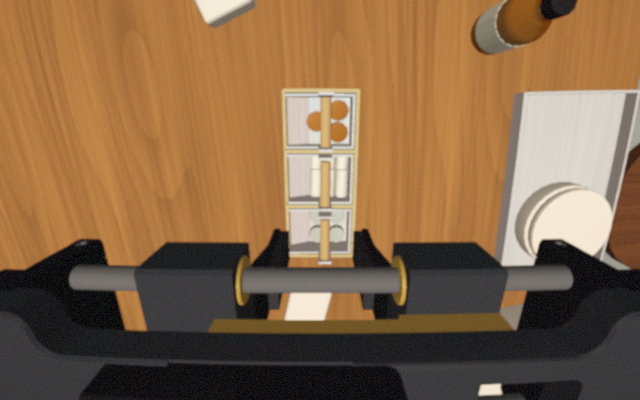

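The wrist view shows the tube bin's bar from (325,160) to (325,207), with the frame's upper corners at (282,89) and (359,89). The image's right is world +x, and the ramps are on the left (towards −x).

Run:
```python
from h import *
o=telemetry.get_obs(); W=cam("wrist",o); im=cv2.imread("pics/w1.png"); h=cv2.cvtColor(im,cv2.COLOR_BGR2HSV)
m=(h[...,0]>12)&(h[...,0]<24)&(h[...,1]>90)&(h[...,2]>140)
sub=m[162:204,312:340]; 
cs=[(162+i,312+np.flatnonzero(r).mean(),r.sum()) for i,r in enumerate(sub) if r.any()]
print([ (a,round(b,1),c) for a,b,c in cs][::5])
a=np.array(cs); k=np.polyfit(a[:,0],a[:,1],1)
L=cast(W,[(np.polyval(k,160.5),160.5),(np.polyval(k,206),206)],.061); print(L.round(4), L.mean(0))
d=L[0]-L[1]; print("yaw",np.degrees(np.arctan2(-d[0],d[1])),np.linalg.norm(d))
P=cast(W,[(282,89),(359,89),(285,151),(357,151),(287,206),(355,206)],.041);print(P.round(3))
```

```text
[(162, np.float64(324.5), np.int64(8)), (167, np.float64(325.0), np.int64(9)), (172, np.float64(325.0), np.int64(9)), (177, np.float64(325.0), np.int64(9)), (182, np.float64(325.0), np.int64(9)), (187, np.float64(325.0), np.int64(9)), (192, np.float64(324.5), np.int64(8)), (197, np.float64(324.5), np.int64(10)), (202, np.float64(324.5), np.int64(10))]
[[ 0.5193 -0.226   0.061 ]
 [ 0.5158 -0.2802  0.061 ]] [ 0.5175752  -0.25309897  0.061     ]
yaw -3.648553639275911 0.054306147449352665
[[ 0.475 -0.145  0.041]
 [ 0.562 -0.15   0.041]
 [ 0.472 -0.215  0.041]
 [ 0.558 -0.22   0.041]
 [ 0.468 -0.284  0.041]
 [ 0.554 -0.289  0.041]]
```

arm_command:
  series: "-1.7 3.3 20 0.005 170;0 0 22 0 170;0 0 22 0 170;0 0 22 0 170;0 0 22 0 170;0 0 22 0 170;0 0 22 0 170;0 0 16 0 170;0 0 10 0 170;0 0 0 0 170;0 0 0 0 170;0 0 0 0 255;0 0 0 0 255;0 0 0 0 255;0 0 0 0 255;0 0 0 0 255"
  squeeze: 30

```text
time_s: 3.65
tool_pos: [0.5188, -0.2533, 0.0455]
tool_rot: [179.9, 0.1, 86.7]
force: [1.0, -0.3, 1.3]
grip_width: 0.011
grasp_force: 30.0
```

arm_command:
  series: "0 0 -2 0 255;0 0 -4 0 255;0 0 -5 0 255;0 0 -5 0 255;0 0 -6 0 255;0 0 -6 0 255;0 0 -6 0 255;0 0 -6 0 255;0 0 -7 0 255;0 0 -8 0 255;0 0 -10 0 255;0 0 -10 0 255;0 0 -10 0 255;0 0 -10 0 255;0 0 -5 0 255;0 0 -2 0 255;0 0 0 0 255"

```text
time_s: 5.07
tool_pos: [0.5181, -0.2532, 0.1472]
tool_rot: [180.0, 0.0, 86.7]
force: [0.5, -0.7, -2.9]
grip_width: 0.011
grasp_force: 30.0
```

Run:
```python
from h import *
a=cams.read_camera("scene")[120:300,150:450]; b=cams.read_camera("side")[90:270,250:450]
cv2.imwrite("pics/l1.png",np.hstack([cv2.resize(a,(450,270)),cv2.resize(b,(300,270))]))
goto([0.555,0.04,0.147])
```

```text
tool mm [294.5  20.5  -0.8]
```

View pics/l1.png

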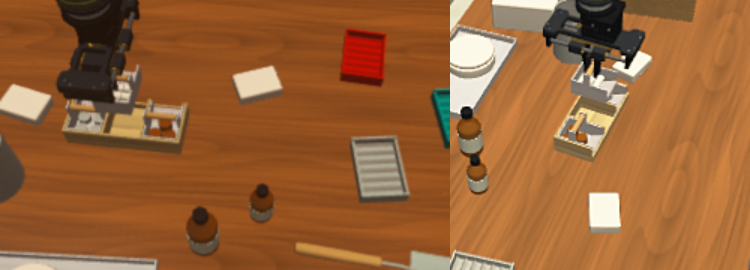

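The bin is out of the organiser, level, with the tubes in it. I'll carry it to the open table.

arm_command:
  series: "5 0.4 0 0 255;12 1 0 0 255;18 1.4 0 0 255;22 1.6 0 0 255;24 1.6 0 0 255;24 1.6 0 0 255;24 1.6 0 0 255;24 1.6 0 0 255;24 1.6 0 0 255;24 1.6 0 0 255;24 1.6 0 0 255;22 1.6 0 0 255;20 1.4 0 0 255;16 1 0 0 255;8 0.5 0 0 255;3.5 0 0 0 255;0 0 5 0 255;0 0 10 0 255;0 0 14 0 255;0 0 14 0 255"

```text
time_s: 6.83
tool_pos: [0.5548, 0.0379, 0.1022]
tool_rot: [-180.0, 0.1, 86.5]
force: [-0.3, -0.3, -2.5]
grip_width: 0.0108
grasp_force: 30.0
```

arm_command:
  series: "0 0 14 0 255;0 0 14 0 255;0 0 10 0 255;0 0 8 0 255;0 0 6 0 255;0 0 4 0 255;0 0 3 0 255;0 0 2 0 255;0 0 1.5 0 255;0 0 0 0 255;0 0 0 0 255"

```text
time_s: 7.75
tool_pos: [0.5552, 0.0399, 0.0414]
tool_rot: [180.0, 0.0, 86.7]
force: [-0.1, -0.6, -1.6]
grip_width: 0.0112
grasp_force: 30.0
```

arm_command:
  series: "0 0 1 0 255;0 0 0 0 255;0 0 0 0 170;0 0 0 0 150;0 0 0 0 150;0 0 -6 0 150;0 0 -10 0 150;0 0 -15 0 150;0 0 -20 0 100;0 0 -25 0 0;0 0 -30 0 0;0 0 -30 0 0;0 0 -24 0 0"

```text
time_s: 8.83
tool_pos: [0.5555, 0.0403, 0.2036]
tool_rot: [179.8, 0.0, 86.7]
force: [0.4, 0.2, -0.6]
grip_width: 0.0612
grasp_force: 0.0
```

arm_command:
  series: "0 0 0 -0.1205 0;0 0 0 -0.1205 0;0 0 0 -0.1205 0;0 0 0 -0.1205 0;0 0 0 -0.1205 0;0 0 0 -0.1205 0;0 0 0 -0.1205 0;0 0 0 -0.1205 0;0 0 0 -0.1205 0;0 0 0 -0.1205 0;0 0 0 -0.1205 0;0 0 0 -0.1205 0;0 0 0 -0.1205 0;0 0 0 0 0"

```text
time_s: 10.0
tool_pos: [0.5551, 0.04, 0.201]
tool_rot: [-180.0, 0.1, 176.6]
force: [0.3, 0.6, -0.1]
grip_width: 0.0872
grasp_force: 0.0
```

Run:
```python
from h import *
o=telemetry.get_obs(); im=cams.read_camera("wrist"); cv2.imwrite("pics/w2.png",im)
np.save("o2.npy",o,allow_pickle=True)
print(o["time_s"],o["tool_pos"],o["tool_rot"],o["grip_width"],o["qpos"].round(1))
```

```text
10.0 [0.55506151 0.03999601 0.20101162] [-1.79987673e+02  5.00277944e-02  1.76613379e+02] 0.08724982704200578 [ 37.5  12.9 -50.4  97.   10.3  74.8  71.8]
```

View pics/w2.png

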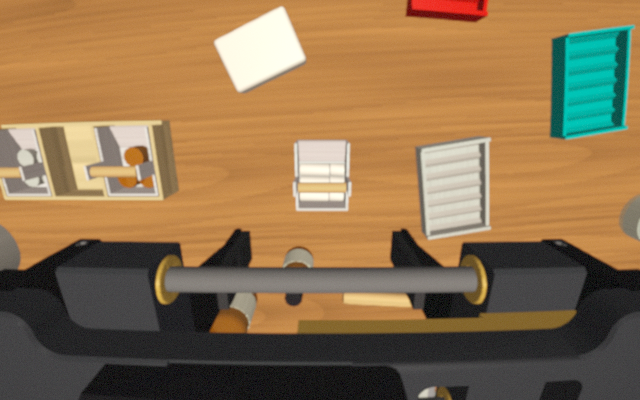

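The wrist view shows the bin standing with all three tubes in it: back rim corners at (294,210) and (350,210), bar at row 187. The tray's corners are near (418,147), (489,138), (490,230) and (428,237).

Run:
```python
from h import *
o=np.load("o2.npy",allow_pickle=True).item(); W=cam("wrist",o); im=cv2.imread("pics/w2.png"); h=cv2.cvtColor(im,cv2.COLOR_BGR2HSV)
P=cast(W,[(294,210),(350,210)],.036); print("back rim",P.round(4), np.degrees(np.arctan2(-(P[1]-P[0])[0],(P[1]-P[0])[1])))
m=(h[...,0]>12)&(h[...,0]<24)&(h[...,1]>90)&(h[...,2]>140); m[:, :300]=0;m[:,346:]=0;m[:180]=0;m[196:]=0
r,c=np.nonzero(m); k=np.polyfit(c,r,1); B=cast(W,[(300,np.polyval(k,300)),(345,np.polyval(k,345))],.056)
d=B[1]-B[0]; print("bar",B.mean(0).round(4),"yaw",np.degrees(np.arctan2(-d[0],d[1])))
g=((h[...,1]<75)&(h[...,2]>70)).astype(np.uint8); g[:, :395]=0; g[:,520:]=0; g[:125]=0; g[245:]=0
ct=max(cv2.findContours(g,0,2)[0],key=cv2.contourArea); q=cv2.convexHull(ct).reshape(-1,2)
for z in(.024,):
    Q=cast(W,q,z)[:,:2]*1000; print(cv2.minAreaRect(Q.astype(np.float32)))
ap=cv2.approxPolyDP(cv2.convexHull(ct),5,True).reshape(-1,2); print(ap, cast(W,ap,.026).round(4), cast(W,ap,0).round(4))
S=cam("scene")
```

```text
back rim [[0.5865 0.0055 0.036 ]
 [0.5904 0.0729 0.036 ]] -3.3625402702845566
bar [0.5546 0.0416 0.056 ] yaw -3.287598244410451
((576.2926025390625, 204.69607543945312), (122.8914566040039, 89.23432922363281), 6.531157493591309)
[[489 137]
 [490 228]
 [428 239]
 [416 148]] [[0.5132 0.24   0.026 ]
 [0.6295 0.2541 0.026 ]
 [0.6397 0.1735 0.026 ]
 [0.5217 0.1535 0.026 ]] [[0.5162 0.2551 0.    ]
 [0.6415 0.2703 0.    ]
 [0.6525 0.1835 0.    ]
 [0.5254 0.1619 0.    ]]
```

arm_command:
  series: "-11 0.8 10 0 0;-11.4 0.8 20 0 0;0 0 25 0 0;0 0 25 0 0;0 0 25 0 0;0 0 25 0 0;0 0 25 0 0;0 0 20 0 0;0 0 12 0 0;0 0 8 0 0;0 0 0 0 0;0 0 0 0 150;0 0 0 0 150;0 0 0 0 150;0 0 0 0 150;0 0 0 0 150;0 0 0 0 150"
  squeeze: 20

```text
time_s: 11.47
tool_pos: [0.578, 0.04, 0.0058]
tool_rot: [-180.0, 0.1, 176.4]
force: [-0.2, -0.7, 2.7]
grip_width: 0.0619
grasp_force: 20.0
```

arm_command:
  series: "0 0 0 0 150;0 0 0 0 150;0 0 -2 0 150;0 0 -2 0 150;0 0 -2 0 150;0 0 -2 0 150;0 0 -2 0 150;0 0 -2 0 150;0 0 0 0 150"
  squeeze: 3

```text
time_s: 12.22
tool_pos: [0.5776, 0.0401, 0.0174]
tool_rot: [-180.0, 0.0, 176.4]
force: [-0.2, 0.1, -1.7]
grip_width: 0.062
grasp_force: 3.0
```

Run:
```python
from h import *
o=telemetry.get_obs(); W=cam("wrist",o); im=cams.read_camera("wrist"); cv2.imwrite("pics/w3.png",im)
h=cv2.cvtColor(im,cv2.COLOR_BGR2HSV)
m=(h[...,0]>12)&(h[...,0]<24)&(h[...,1]>90)&(h[...,2]>140); m[:, :295]=0;m[:,350:]=0;m[:100]=0;m[230:]=0
r,c=np.nonzero(m); print(r.min() if len(r) else 0,r.max(),r.mean(),c.min(),c.max(),len(r)); print(o["tool_pos"])
ct=proj(W,[o["tool_pos"]+[-.023,0,.05]]); print("bar if level, TCP+50",ct)
cv2.imwrite("pics/t1.png",np.hstack([cv2.resize(im[60:260,220:420],(400,400)),cv2.resize(cams.read_camera("side")[200:300,270:370],(400,400),interpolation=cv2.INTER_CUBIC)]))
```

```text
100 229 140.98014888337468 295 349 2418
[0.57756872 0.04010212 0.01737417]
bar if level, TCP+50 [[318.35328265 251.27466262]]
```

View pics/t1.png

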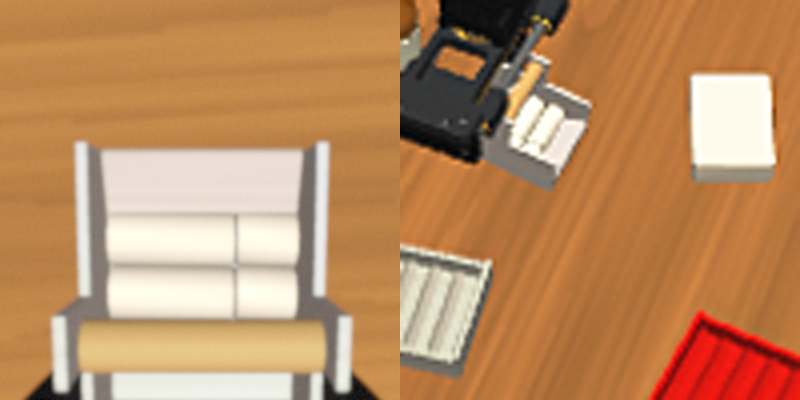

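The 3 N grip lets the bin pivot: the bar has moved forward and the tubes have rolled to the ramp foot, all still inside. I'll pre-tilt it slightly more, clamp hard, and go above the tray.

arm_command:
  series: "0 0 -1.5 0 150;0 0 -1.5 0 150;0 0 0 0 150"

```text
time_s: 12.57
tool_pos: [0.5775, 0.0401, 0.0202]
tool_rot: [-180.0, 0.0, 176.4]
force: [-0.3, 0.3, -1.7]
grip_width: 0.0619
grasp_force: 3.0
```

arm_command:
  series: "0 0 0 0 150;0 0 0 0 150;0 0 -2 0 150;0 0 -5 0 150;0 0 -10 0 150;0 0 -15 0 150;0 0 -18 0 150;0 0 -18 0 150;0 0 -15 0 150;0 0 -8 0 150;0 0 -3 0 150"
  squeeze: 40

```text
time_s: 13.48
tool_pos: [0.5788, 0.0403, 0.1167]
tool_rot: [-180.0, 0.2, 176.4]
force: [0.4, -0.0, -2.0]
grip_width: 0.0618
grasp_force: 40.0
```

arm_command:
  series: "0 5 0 0 150;-2 10 0 0 150;-4 15 0 0 150;-6 18 0 0 150;-8 20 0 0 150;-8 20 0 0 150;-8 20 0 0 150;-7 20 0 0 150;-5 18 0 0 150;-3 15 0 0 150;-2 10 0 -0.03 150;0 6 0 -0.04 150;0 2 0 -0.05 150;0 0 0 -0.04 150;0 0 0 -0.02 150;0 0 0 0 150;0 0 0 0 150"

```text
time_s: 14.9
tool_pos: [0.6409, 0.2153, 0.1134]
tool_rot: [-180.0, -0.1, -173.3]
force: [0.6, -0.2, -2.5]
grip_width: 0.0619
grasp_force: 40.0
```

Run:
```python
from h import *
o=telemetry.get_obs(); im=cams.read_camera("wrist"); cv2.imwrite("pics/w4.png",im); np.save("o4.npy",o,allow_pickle=True)
print(o["tool_pos"],o["tool_rot"])
```

```text
[0.64088172 0.21527312 0.11340453] [-1.79987788e+02 -5.66363178e-02 -1.73288324e+02]
```

View pics/w4.png

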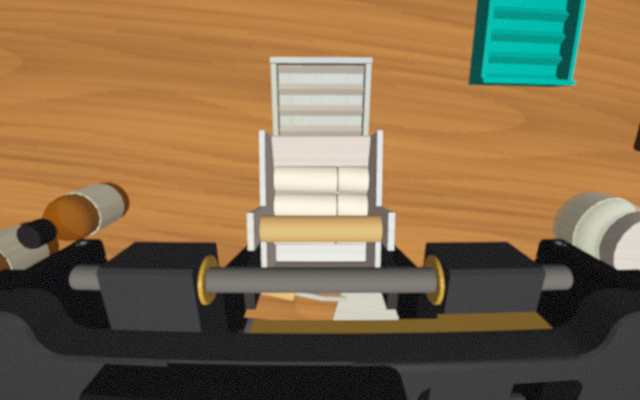

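The wrist view shows the bin tilted with all three tubes in it. The tray is straight ahead, with its −x end wall corners at (270,58) and (372,58) and the lip at row 137.

Run:
```python
from h import *
o=np.load("o4.npy",allow_pickle=True).item(); W=cam("wrist",o)
P=cast(W,[(270,58),(372,58)],.026); d=P[1]-P[0]; yaw=np.arctan2(-d[0],d[1]); u=np.array([np.cos(yaw),np.sin(yaw)])
print(P.round(4),np.degrees(yaw),np.linalg.norm(d)); c=P.mean(0)[:2]+.059*u; print("tray centre",c)
g=o["tool_pos"][:2]-c; v=np.array([-u[1],u[0]]); print("grip in tray x,y",g@u,g@v)
print(np.degrees(np.arctan2(*0*g)) if 0 else "")
# lip pixel: find tilt: distance-consistent point (69,13) rotated
G=o["tool_pos"]+[0,0,.019]; t=np.radians(o["tool_rot"][2]+180); ub=np.array([np.cos(t),np.sin(t),0])
for th in range(8,36,3):
    s,k=np.sin(np.radians(th)),np.cos(np.radians(th)); L=G+ub*(-.069*k+.013*s)+[0,0,-.069*s-.013*k]
    Bp=G+ub*(-.023*k-.031*s)+[0,0,-.023*s+.031*k]; print(th,proj(W,[L,Bp]).round(0).tolist(),L[2].round(3))
```

```text
[[0.5238 0.1604 0.026 ]
 [0.5142 0.2416 0.026 ]] 6.7333847537219995 0.08172002938559385
tray centre [0.57760893 0.2079233 ]
grip in tray x,y 0.06369813527695728 -0.00011957433993509768

8 [[321.0, 138.0], [321.0, 239.0]] 0.11
11 [[321.0, 140.0], [321.0, 235.0]] 0.106
14 [[321.0, 142.0], [321.0, 231.0]] 0.103
17 [[321.0, 144.0], [321.0, 227.0]] 0.1
20 [[321.0, 146.0], [321.0, 223.0]] 0.097
23 [[321.0, 149.0], [321.0, 219.0]] 0.093
26 [[321.0, 151.0], [321.0, 216.0]] 0.09
29 [[321.0, 154.0], [321.0, 213.0]] 0.088
32 [[321.0, 157.0], [321.0, 210.0]] 0.085
35 [[321.0, 160.0], [321.0, 207.0]] 0.082
```

The tray centre is (0.578, 0.208) and its yaw is 6.7°. The grip is aligned with it and the bin is tilted about 15°. I'll lower it, then loosen so the lip comes to rest on the ridges.

arm_command:
  series: "1 0 5 0 150;2 0 9 0 150;2 0 11 0 150;2 0 11 0 150;0 0 11 0 150;0 0 10 0 150;0 0 8 0 150;0 0 5 0 150;0 0 3 0 150;0 0 2.4 0 150;0 0 0 0 150;0 0 0 0 150"

```text
time_s: 15.95
tool_pos: [0.6345, 0.2148, 0.039]
tool_rot: [180.0, 0.0, -173.3]
force: [-0.3, -0.5, -3.0]
grip_width: 0.0619
grasp_force: 40.0
```

arm_command:
  series: "0 0 0 0 150;0 0 0 0 150;0 0 0 0 150;0 0 0 0 150;0 0 0 0 150;0 0 0 0 150"
  squeeze: 3

```text
time_s: 16.45
tool_pos: [0.6345, 0.2148, 0.039]
tool_rot: [180.0, 0.0, -173.3]
force: [0.0, 0.9, -1.8]
grip_width: 0.0617
grasp_force: 3.0
```

```bash
cat > look.py <<'E'
from h import *
import sys
o=telemetry.get_obs(); W=cam("wrist",o); im=cams.read_camera("wrist")
cv2.imwrite(f"pics/{sys.argv[1]}.png",im)
h=cv2.cvtColor(im,cv2.COLOR_BGR2HSV)
col=h[:262,300:340].astype(int); m=((col[...,0]>12)&(col[...,0]<24)&(col[...,1]>90)&(col[...,2]>140)).mean(1)>.8
print("bar rows",np.flatnonzero(m)[-30:],o["time_s"],o["tool_pos"])
w=(h[...,1]<45)&(h[...,2]>215); n,_,st,ce=cv2.connectedComponentsWithStats(w[:260,230:420].astype(np.uint8))
for s in st[1:]:
    if s[4]>150: print("white",s[0]+230,s[1],s[2],s[3],s[4])
G=o["tool_pos"]+[0,0,.019]; t=np.radians(o["tool_rot"][2]+180); ub=np.array([np.cos(t),np.sin(t),0])
for th in range(10,60,7):
    s,k=np.sin(np.radians(th)),np.cos(np.radians(th)); print(th,proj(W,[G+ub*(-.023*k-.031*s)+[0,0,-.023*s+.031*k]])[0].round(0)[1],end="; ")
E
python3 look.py w5
```

```text
bar rows [ 38  39  40  41  42  43 205 206 207 208 209 210 211 212 213 214 215 216
 217 218 219 220 221 222 223 224 225 226 227 228] 16.45 [0.63447452 0.21477356 0.03897591]
white 248 46 144 6 478
white 383 57 8 70 196
white 279 70 99 12 1032
white 281 100 76 11 712
white 356 101 20 10 162
white 261 129 7 71 296
white 306 129 47 9 290
white 375 130 8 70 357
white 275 140 92 28 2430
white 276 169 61 23 1248
white 338 169 29 23 589
white 276 196 60 8 386
white 338 196 28 8 185
white 250 198 5 37 180
white 387 199 6 36 190
white 274 230 91 30 2637
10 236.0; 17 227.0; 24 218.0; 31 211.0; 38 205.0; 45 200.0; 52 197.0; 59 195.0;
```

The tilt is about 25° and the tubes are still in the bin. I'll raise slowly with the grip loose.

arm_command:
  series: "0.5 0 -1 0 150;0.5 0 -1 0 150;0.5 0 -1 0 150;0.5 0 -1 0 150;0 0 0 0 150;0 0 0 0 150"

```text
time_s: 17.0
tool_pos: [0.632, 0.2143, 0.0426]
tool_rot: [-180.0, -0.0, -173.3]
force: [-0.6, 0.3, -1.0]
grip_width: 0.0619
grasp_force: 3.0
```

```bash
python3 look.py w6|grep -v white
```

```text
bar rows [ 45  46  47  48  49 199 200 201 202 203 204 205 206 207 208 209 210 211
 212 213 214 215 216 217 218 219 220 221 222 223] 17.0 [0.63200582 0.21429745 0.04262968]
10 236.0; 17 227.0; 24 218.0; 31 211.0; 38 205.0; 45 200.0; 52 197.0; 59 195.0;
```

arm_command:
  series: "0.7 0 -1 0 150;0.7 0 -1 0 150;0.7 0 -1 0 150;0.7 0 -1 0 150;0 0 0 0 150;0 0 0 0 150;0 0 0 0 150"

```text
time_s: 17.63
tool_pos: [0.6295, 0.2141, 0.0468]
tool_rot: [-180.0, 0.0, -173.3]
force: [-0.2, 0.5, -1.0]
grip_width: 0.0618
grasp_force: 3.0
```

```bash
python3 look.py w7
```

```text
bar rows [ 51  52  53  54  55  56 194 195 196 197 198 199 200 201 202 203 204 205
 206 207 208 209 210 211 212 213 214 215 216 217] 17.6333 [0.62947055 0.21409628 0.04679311]
white 252 59 137 5 522
white 381 68 6 56 160
white 281 80 94 12 973
white 283 108 91 11 844
white 263 131 7 62 235
white 372 131 11 62 330
white 324 136 28 10 175
white 276 148 60 22 1240
white 338 148 28 22 580
white 277 174 59 19 1076
white 337 174 28 19 510
white 251 186 6 35 169
white 384 186 7 35 178
white 277 219 88 41 3395
10 236.0; 17 227.0; 24 218.0; 31 211.0; 38 205.0; 45 200.0; 52 197.0; 59 195.0;
```

arm_command:
  series: "0.7 0 -1 0 150;0.7 0 -1 0 150;0.7 0 -1 0 150;0 0 0 0 150;0 0 0 0 150;0 0 0 0 150"

```text
time_s: 18.18
tool_pos: [0.6274, 0.2139, 0.0498]
tool_rot: [-180.0, 0.0, -173.3]
force: [-1.0, 0.9, -1.4]
grip_width: 0.0622
grasp_force: 3.0
```

```bash
python3 look.py w8
```

```text
bar rows [ 54  55  56  57  58  59  60 191 192 193 194 195 196 197 198 199 200 201
 202 203 204 205 206 207 208 209 210 211 212 213] 18.1833 [0.62735015 0.21386019 0.04976617]
white 279 105 56 18 965
white 337 105 27 18 452
white 277 124 58 21 1109
white 337 125 28 20 522
white 265 132 6 57 170
white 371 132 6 57 165
white 276 149 58 21 1106
white 336 150 28 20 526
white 279 173 84 16 1326
white 278 215 87 45 3830
10 236.0; 17 227.0; 24 218.0; 31 211.0; 38 205.0; 45 200.0; 52 197.0; 59 195.0;
```

View pics/w8.png

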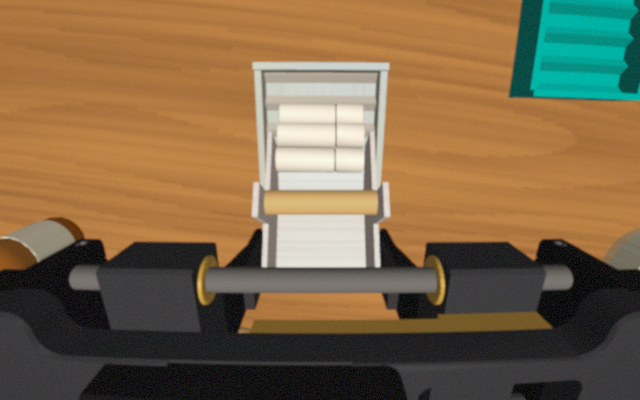

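All three tubes are on their way out gently, at rows 113, 134 and 160, with the last still on the ramp. I'll tip a bit more and back away slowly.

arm_command:
  series: "0 0 -1 0 150;0 0 -1 0 150;0 0 -1 0 150;0 0 0 0 150;0 0 0 0 150;0 0 0 0 150;0 0 0 0 150"

```text
time_s: 18.82
tool_pos: [0.6277, 0.2138, 0.0529]
tool_rot: [180.0, 0.0, -173.3]
force: [0.7, 0.2, 0.1]
grip_width: 0.0618
grasp_force: 3.0
```

```bash
python3 look.py w9
```

```text
bar rows [ 53  54  55  56  57  58  59  60 183 184 185 186 187 188 189 190 191 192
 193 194 195 196 197 198 199 200 201 202 203 204] 18.8167 [0.62769514 0.21383852 0.05286637]
white 255 64 59 4 202
white 284 84 69 11 657
white 279 104 56 21 1055
white 337 104 35 21 567
white 280 132 55 16 834
white 336 132 28 16 405
white 278 150 56 20 1070
white 280 150 82 31 1226
white 277 206 88 54 4574
10 236.0; 17 227.0; 24 218.0; 31 211.0; 38 205.0; 45 200.0; 52 197.0; 59 195.0;
```

arm_command:
  series: "-1.5 0 -0.5 0 150;-1.5 0 -0.5 0 150;-1.5 0 -0.5 0 150;-1.5 0 -0.5 0 150;-1.5 0 -0.5 0 150;-1.5 0 -0.5 0 150;0 0 0 0 150;0 0 0 0 150;0 0 0 0 150"

```text
time_s: 19.62
tool_pos: [0.6364, 0.2149, 0.0557]
tool_rot: [-180.0, 0.0, -173.3]
force: [-0.7, 0.2, -0.9]
grip_width: 0.062
grasp_force: 3.0
```

```bash
cat >> look.py <<'E'
T=np.array([.5776,.2079]); y=np.radians(6.73); u=np.array([np.cos(y),np.sin(y)])
print(); print("groove rows",[(x,proj(W,[[*(T+u*x/1000),.014]])[0][1].round(0)) for x in(-45,-27,-9,9,27,45)], "lip-ish ridge0 z11",proj(W,[[*T,.011]])[0].round(0))
E
python3 look.py w10
```

```text
bar rows [ 39  40  41  42  43  44  45  46 183 184 185 186 187 188 189 190 191 192
 193 194 195 196 197 198 199 200 201 202 203 204] 19.6167 [0.63635714 0.21490222 0.0556615 ]
white 284 71 68 11 577
white 279 91 56 20 1047
white 336 91 36 20 558
white 280 119 55 16 842
white 336 119 34 16 438
white 278 137 56 20 1065
white 280 137 82 44 2239
white 277 206 88 54 4569
10 236.0; 17 227.0; 24 218.0; 31 211.0; 38 205.0; 45 200.0; 52 197.0; 59 195.0; 
groove rows [(-45, np.float64(75.0)), (-27, np.float64(104.0)), (-9, np.float64(131.0)), (9, np.float64(156.0)), (27, np.float64(181.0)), (45, np.float64(205.0))] lip-ish ridge0 z11 [321. 143.]
```

View pics/w10.png

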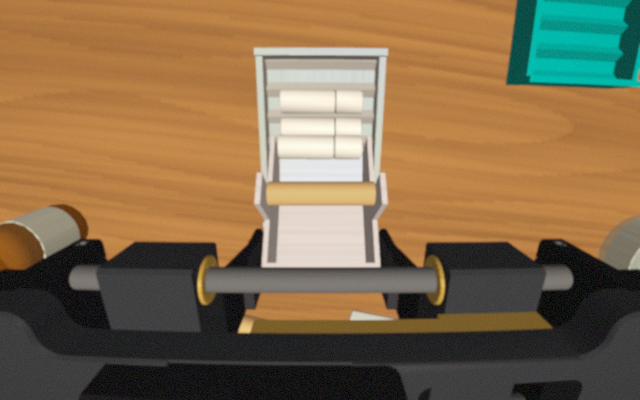

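Tube 1 is in groove −27 (row 100), tube 2 in groove −9 (row 127), and tube 3 (row 147) still rests on the lip above groove +9. I'll draw the lip back from under it.

arm_command:
  series: "-1.5 0 0 0 150;-1.5 0 0 0 150;-1.5 0 0 0 150;-1.5 0 0 0 150;-1.5 0 0 0 150;-1.5 0 0 0 150;-1.5 0 0 0 150;-1.5 0 0 0 150;0 0 0 0 150;0 0 0 0 150"

```text
time_s: 20.5
tool_pos: [0.6485, 0.2163, 0.0557]
tool_rot: [180.0, 0.0, -173.3]
force: [1.0, -0.8, -2.1]
grip_width: 0.062
grasp_force: 3.0
```

```bash
python3 look.py w11
```

```text
bar rows [ 17  18  19  20  21  22  23  24 180 181 182 183 184 185 186 187 188 189
 190 191 192 193 194 195 196 197 198 199 200 201] 20.5 [0.64852996 0.21631229 0.05568842]
white 255 27 48 5 174
white 283 51 70 12 684
white 355 52 19 11 153
white 269 70 66 22 1176
white 337 71 36 21 600
white 279 100 56 20 1043
white 336 100 36 20 561
white 279 127 95 51 1611
white 281 156 80 22 1758
white 278 203 87 57 4778
10 236.0; 17 227.0; 24 218.0; 31 211.0; 38 205.0; 45 200.0; 52 197.0; 59 195.0; 
groove rows [(-45, np.float64(55.0)), (-27, np.float64(84.0)), (-9, np.float64(112.0)), (9, np.float64(139.0)), (27, np.float64(164.0)), (45, np.float64(189.0))] lip-ish ridge0 z11 [321. 126.]
```

arm_command:
  series: "-2 0 0 0 150;-2 0 0 0 150;-2 0 0 0 150;-2 0 -2 0 150;-4 0 -4 0 150;-5 0 -6 0 150;-5 0 -10 0 150;-5 0 -10 0 150;0 0 -10 0 150;0 0 -5 0 150;0 0 0 0 150;0 0 0 0 150"
  squeeze: 25

```text
time_s: 21.55
tool_pos: [0.6751, 0.2196, 0.1032]
tool_rot: [-180.0, 0.0, -173.2]
force: [-0.5, 0.5, -1.8]
grip_width: 0.0617
grasp_force: 25.0
```

```bash
python3 look.py w12
```

```text
bar rows [  0   1   2   3 181 182 183 184 185 186 187 188 189 190 191 192 193 194
 195 196 197 198 199 200 201 202] 21.55 [0.67509173 0.2196115  0.10323355]
white 290 28 57 9 395
white 278 42 86 18 1193
white 286 68 46 16 705
white 333 68 29 16 372
white 285 91 69 16 1036
white 366 104 8 75 203
white 280 153 82 26 2041
white 278 204 87 56 4727
10 236.0; 17 227.0; 24 218.0; 31 211.0; 38 205.0; 45 200.0; 52 197.0; 59 195.0; 
groove rows [(-45, np.float64(30.0)), (-27, np.float64(55.0)), (-9, np.float64(78.0)), (9, np.float64(101.0)), (27, np.float64(123.0)), (45, np.float64(145.0))] lip-ish ridge0 z11 [321.  90.]
```

View pics/w12.png

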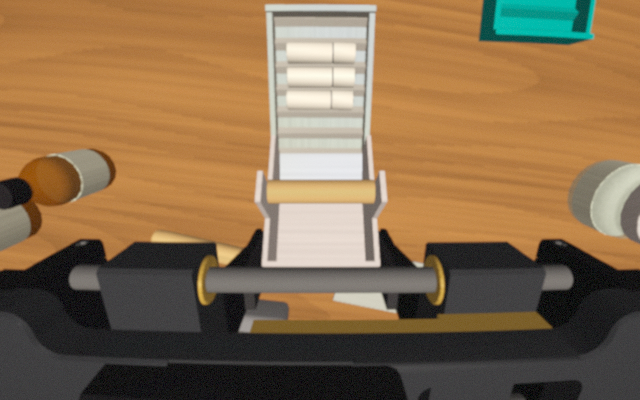

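All three tubes lie in separate grooves: rows 52, 76 and 99, which match grooves −27, −9 and +9. The bin is empty. I'll bring it back to the open table.

arm_command:
  series: "0 0 -10 0 150;0 0 -20 0 150;0 0 -17 0 150;4 -6 -10 0 150;8 -12 0 0 150;12 -17 0 0 150;12 -18 0 0 150;12 -18 0 0 150;12 -18 0 0 150;12 -18 0 0 150;12 -17 0 0 150;11 -14 0 0 150;8 -11 0 0 150;4.4 -6 0 0 150;2 -2.8 0 0 150;0 0 20 0 150;0 0 20 0 150;0 0 20 0 150;0 0 15 0 150;0 0 10 0 150"
  squeeze: 25

```text
time_s: 23.27
tool_pos: [0.584, 0.0506, 0.0729]
tool_rot: [180.0, -0.1, -173.2]
force: [-0.6, 0.5, -2.3]
grip_width: 0.0619
grasp_force: 25.0
```

arm_command:
  series: "0 0 8 0 150;0 0 6 0 150;0 0 5 0 150;0 0 3 0 150;0 0 3 0 150;0 0 3 0 150"
  squeeze: 3

```text
time_s: 23.77
tool_pos: [0.5866, 0.0506, 0.048]
tool_rot: [180.0, 0.2, -173.3]
force: [2.1, 1.3, 3.1]
grip_width: 0.0619
grasp_force: 3.0
```

```bash
python3 look.py w13|head -1; python3 -c "
from h import *
goto([.585,.05,.006])"
```

```text
bar rows [165 166 167 168 169 170 171 172 173 190 191 192 193 194 195 196 197 198
tool mm [ 1.  -0.4 41.1]
```

arm_command:
  series: "0 0 3 0 150;0 0 3 0 150;0 0 3 0 150;0 0 3 0 150;0 0 3 0 150;0 0 0 0 150"

```text
time_s: 24.32
tool_pos: [0.5841, 0.0493, 0.0306]
tool_rot: [-180.0, -0.1, -173.3]
force: [0.8, 1.1, 0.4]
grip_width: 0.0622
grasp_force: 3.0
```

```bash
python3 look.py w14
```

```text
bar rows [176 177 178 179 180 181 182 235 236 237 238 239 240 241 242 243 244 245
 246 247 248 249 250 251 252 253 254 255 256 257] 24.3167 [0.58414921 0.04930965 0.0305933 ]
white 264 171 7 62 244
white 371 171 7 62 241
white 278 185 86 48 4123
white 250 226 7 34 160
white 385 227 7 33 163
10 236.0; 17 227.0; 24 218.0; 31 211.0; 38 205.0; 45 200.0; 52 197.0; 59 195.0; 
groove rows [(-45, np.float64(190.0)), (-27, np.float64(215.0)), (-9, np.float64(239.0)), (9, np.float64(262.0)), (27, np.float64(283.0)), (45, np.float64(304.0))] lip-ish ridge0 z11 [540. 249.]
```

Run:
```python
from h import *
o=telemetry.get_obs(); W=cam("wrist",o); t=np.radians(o["tool_rot"][2]+180); ub=np.array([np.cos(t),np.sin(t),0]); 
def pts(gx,gz,th):
    s,k=np.sin(np.radians(th)),np.cos(np.radians(th)); G=o["tool_pos"]+[0,0,.019]; out=[]
    for x,z in((6,56),(-40,12),(-40,36),(37,36)):
        a,b=(x-gx)/1000,(z-gz)/1000; out.append((G+ub*(a*k-b*s)+[0,0,a*s+b*k]))
    return proj(W,out)[:,1].round(0), out[1][2].round(3)
for gx in (20,29,36):
  for gz in (25,35,45):
    for th in(0,10,20,30): print(gx,gz,th,*pts(gx,gz,th))
im=cv2.imread("pics/w14.png"); print([tuple(im[r,321]) for r in range(160,262,6)])
```

```text
20 25 0 [269. 152. 158. 300.] 0.037
20 25 10 [256. 155. 153. 300.] 0.026
20 25 20 [243. 160. 152. 299.] 0.017
20 25 30 [231. 168. 154. 296.] 0.008
20 35 0 [258. 149. 155. 290.] 0.027
20 35 10 [249. 155. 154. 292.] 0.017
20 35 20 [241. 163. 156. 293.] 0.007
20 35 30 [233. 173. 161. 294.] -0.0
20 45 0 [249. 147. 153. 280.] 0.017
20 45 10 [243. 156. 154. 285.] 0.007
20 45 20 [239. 166. 159. 289.] -0.002
20 45 30 [235. 177. 166. 293.] -0.009
29 25 0 [251. 135. 139. 286.] 0.037
29 25 10 [236. 139. 135. 284.] 0.025
29 25 20 [223. 146. 135. 281.] 0.014
29 25 30 [212. 155. 140. 278.] 0.004
29 35 0 [241. 133. 137. 276.] 0.027
29 35 10 [231. 140. 137. 277.] 0.015
29 35 20 [222. 150. 140. 277.] 0.004
29 35 30 [215. 161. 147. 277.] -0.005
29 45 0 [232. 132. 135. 267.] 0.017
29 45 10 [226. 142. 138. 270.] 0.005
29 45 20 [222. 153. 144. 273.] -0.005
29 45 30 [219. 166. 153. 277.] -0.013
36 25 0 [236. 121. 123. 275.] 0.037
36 25 10 [220. 127. 120. 271.] 0.024
36 25 20 [207. 135. 123. 268.] 0.011
36 25 30 [197. 145. 129. 264.] 0.0
36 35 0 [227. 121. 122. 265.] 0.027
36 35 10 [216. 129. 123. 265.] 0.
[... 323 characters left out ...]
p.uint8(68), np.uint8(124), np.uint8(180)), (np.uint8(73), np.uint8(128), np.uint8(186)), (np.uint8(188), np.uint8(195), np.uint8(207)), (np.uint8(237), np.uint8(237), np.uint8(237)), (np.uint8(237), np.uint8(238), np.uint8(237)), (np.uint8(237), np.uint8(239), np.uint8(238)), (np.uint8(232), np.uint8(236), np.uint8(234)), (np.uint8(237), np.uint8(240), np.uint8(240)), (np.uint8(231), np.uint8(236), np.uint8(234)), (np.uint8(225), np.uint8(232), np.uint8(232)), (np.uint8(203), np.uint8(214), np.uint8(226)), (np.uint8(105), np.uint8(159), np.uint8(196)), (np.uint8(127), np.uint8(191), np.uint8(228)), (np.uint8(134), np.uint8(199), np.uint8(230)), (np.uint8(122), np.uint8(186), np.uint8(226))]
```

The bin slid a little in the loose grip. It's about 30° tilted and resting on its ramp. I'll keep lowering gently so it levels.

arm_command:
  series: "0 0 2.5 0 150;0 0 2.5 0 150;0 0 2.5 0 150;0 0 2.5 0 150;0 0 2.5 0 150;0 0 2.5 0 150;0 0 2.5 0 150;0 0 2 0 150;0 0 2 0 150;0 0 1 0 150;0 0 0 0 150;0 0 0 0 150"

```text
time_s: 25.37
tool_pos: [0.5835, 0.0498, 0.0082]
tool_rot: [-180.0, -0.2, -173.2]
force: [-0.4, -0.3, -2.2]
grip_width: 0.062
grasp_force: 3.0
```

```bash
python3 look.py w15|head -3
```

```text
bar rows [159 160 161 162 163 164 165 166 167 168 169 170 171 172 173 174 175 176
 177 178 179 180 181 182 183 184 185 186 187 188] 25.3667 [0.58351128 0.04975498 0.00824362]
white 272 194 99 66 6115
```

arm_command:
  series: "0 0 0 0 70;0 0 0 0 60;0 0 0 0 40;0 0 0 0 20;0 0 0 0 0;0 0 0 0 0;0 0 0 0 0;0 0 -6 0 0;0 0 -12 0 0;0 0 -20 0 0;0 0 -25 0 0;0 0 -30 0 0;0 0 -30 0 0;0 0 -30 0 0;0 0 -25 0 0;0 0 -15 0 0;0 0 0 0 0;0 0 0 0 0"

```text
time_s: 26.92
tool_pos: [0.5854, 0.0502, 0.2036]
tool_rot: [-180.0, 0.1, -173.2]
force: [-0.7, 0.2, -0.6]
grip_width: 0.0867
grasp_force: 0.0
```

Run:
```python
from h import *
o=telemetry.get_obs(); W=cam("wrist",o); im=cams.read_camera("wrist"); cv2.imwrite("pics/w16.png",im); sc=cams.read_camera("scene"); cv2.imwrite("pics/s16.png",sc)
print(o["time_s"],o["tool_pos"],o["force"])
h=cv2.cvtColor(im,cv2.COLOR_BGR2HSV)
# bin: low saturation blob near centre
g=((h[...,1]<75)&(h[...,2]>70)).astype(np.uint8); g[230:]=0
n,_,st,ce=cv2.connectedComponentsWithStats(g)
for s,c in zip(st[1:],ce[1:]):
    if s[4]>200: print("grey",s,c.round(0), cast(W,[c],.02)[0].round(3))
m=((h[...,0]>12)&(h[...,0]<24)&(h[...,1]>90)&(h[...,2]>140)).astype(np.uint8)
for r in range(100,232,4): print(r, ''.join('B' if m[r,c] else ('W' if g[r,c] else '.') for c in range(280,372,2)))
# tray tubes
w=((h[...,1]<45)&(h[...,2]>215)).astype(np.uint8)
T=np.array([.5776,.2079]); y=np.radians(6.73); u=np.array([np.cos(y),np.sin(y)]);v=np.array([-u[1],u[0]])
for n_,C,i in(("scene",cam("scene"),sc),("wrist",W,im)):
    print(n_,[(x,i[tuple(proj(C,[[*(T+u*x/1000+v*.01),.021]])[0].round().astype(int)[::-1])].tolist()) for x in (-45,-36,-27,-18,-9,0,9,18,27,45)])
```

```text
26.9167 [0.58540549 0.05015989 0.20364313] [-0.68091794  0.21150967 -0.60882141]
grey [ 234    0   88   51 3435] [277.  21.] [ 0.417 -0.018  0.02 ]
grey [   0   43   33   78 2191] [15. 82.] [ 0.509 -0.33   0.02 ]
grey [  71   55   77   85 3141] [116.  93.] [ 0.511 -0.2    0.02 ]
grey [ 407  139   82   91 6296] [445. 183.] [0.572 0.205 0.02 ]
grey [ 292  148   58   70 3393] [320. 181.] [0.587 0.05  0.02 ]
100 BBBBBBBBBBBBBBBBBBBBBBBBBBBBBBBBBBBBBBBBBBBBBB
104 BBBBBBBBBBBBBBBBBBBBBBBBBBBBBBBBBBBBBBBBBBBBBB
108 BBBBBBBBBBBBBBBBBBBBBBBBBBBBBBBBBBBBBBBBBBBBBB
112 BBBBBBBBBBBBBBBBBBBBBBBBBBBBBBBBBBBBBBBBBBBBBB
116 BBBBBBBBBBBBBBBBBBBBBBBBBBBBBBBBBBBBBBBBBBBBBB
120 BBBBBBBBBBBBBBBBBBBBBBBBBBBBBBBBBBBBBBBBBBBBBB
124 BBBBBBBBBBBBBBBBBBBBBBBBBBBBBBBBBBBBBBBBBBBBBB
128 BBBBBBBBBBBBBBBBBBBBBBBBBBBBBBBBBBBBBBBBBBBBBB
132 BBBBBBBBBBBBBBBBBBBBBBBBBBBBBBBBBBBBBBBBBBBBBB
136 BBBBBBBBBBBBBBBBBBBBBBBBBBBBBBBBBBBBBBBBBBBBBB
140 BBBBBBBBBBBBBBBBBBBBBBBBBBBBBBBBBBBBBBBBBBBBBB
144 BBBBBBBBBBBBBBBBBBBBBBBBBBBBBBBBBBBBBBBBBBBBBB
148 BBBBBBBB.WWWWWWWWWWWWWWWWWWWWWWWWBBBBBBBBBBBBB
152 BBBBBBBWWWWWWWWWWWWWWWWWW
[... 767 characters left out ...]
WWWWWWWBBBBBBBBBBBB
216 BBBBBBBBWWWWWWWWWWWWWWWWWWWWWWWWWWBBBBBBBBBBBB
220 ..BBBBBBBBBBBBBBBBBBBBBBBBBBBBBBBBBBBBBBBBBBBB
224 WWWW.BBBBBBBBBBBBBBBBBBBBBBBBBBBBBBBBBBBBBBBBB
228 WWWWWWBBBBBBBBBBBBBBBBBBBBBBBBBBBBBBBBBBBBBBBB
scene [(-45, [94, 111, 126]), (-36, [145, 169, 176]), (-27, [178, 207, 227]), (-18, [109, 131, 147]), (-9, [176, 204, 218]), (0, [118, 141, 158]), (9, [175, 203, 221]), (18, [116, 139, 156]), (27, [108, 127, 143]), (45, [110, 130, 145])]
wrist [(-45, [202, 218, 220]), (-36, [197, 216, 225]), (-27, [208, 224, 233]), (-18, [191, 208, 219]), (-9, [210, 226, 235]), (0, [201, 219, 229]), (9, [210, 226, 237]), (18, [194, 211, 213]), (27, [185, 200, 209]), (45, [184, 199, 208])]
```

The bin's outline (rows 148–218, bar at 194) has the same proportions as when it stood level before, so it is upright. The scene view confirms tubes at grooves −27, −9 and +9. The gripper is clear, so I'm handing in.

```bash
python3 -c "
from cell import env
print(env.sign_off())"
```

```text
the job is handed in; nothing more can be done
None
```

The job is handed in at about 27 s: the three tubes lie one to a groove in the grey tray, the empty bin stands upright on the table, and the other two bins stayed in the organiser, but I viewed 11 pictures, one over the limit of 10.

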